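# Line up control boxes against a stop rail with a straightedge

### The arm

A 6-joint arm with a two-finger parallel gripper is mounted at the origin on the work surface. World frame = base frame: x ahead of the robot, y to its left, z up, the work surface at z = 0. Lengths are in mm, angles in rad, forces in N, time in s.
With the tool pointing down it reaches from about 400 to 825 mm from the base axis. Payload 7 kg.
Tool frame: the origin (TCP) lies between the finger pads; the fingertips stand 8 mm ahead of it and the grasp point (between the pads) lies 11 mm behind it; z points along the fingers, y is the direction in which the jaws open and shut (so a half turn about z gives the same grasp; the last joint's range is limited). The gripper opens to 85 mm and grips with 20 to 120 N. Pads are 22 mm wide; open, the fingers measure 114 mm over their backs; the gripper's body (76 mm by 85 mm) begins 54 mm behind the grasp point. The pads swing forward as they close: fully open they stand 13 mm farther back than shut.
Start: joints at [1.531, 0.359, 0.012, 0, -1.224, -0.288], TCP at [217.332, 639.032, 239.302] pointing down, gripper open.
Joint ranges: [-3.07, 3.07], [-1.43, 2.12], [-1.02, 1.25], [-3.03, 1.67], [-3.05, -0], [-3.03, 3.03]. Speed limits (rad/s): [2.39, 2.39, 3.01, 3.14, 3.14, 3.14].

### API

Orientations are given as a unit quaternion [x, y, z, w].
In Python, from plant import r gives the robot as it stands. The module is installed in compiled form; this text tells all that it offers. Calls block until the motion is done:
- r.move_to(position, orientation): joint-space move of the TCP to a pose.
- r.servo_line(position, rotation=None, speed=150, stop_force=None): straight line of the TCP; rotation=None keeps the orientation; speed is the mean speed in mm/s. With stop_force (N) it stops when the force on the tool has changed by that much, and returns True; else False.
- r.move_j(angles): joint-space move.
- r.move_gripper(opening, effort=None): opening from 0.0 (shut) to 1.0 (fully open); effort is the grip in N (None keeps the last); returns when the fingers have stopped.
- r.pause(seconds).
- r.inverse_kinematics(position, orientation): joint angles nearest the present ones, or None.
- r.snapshot(name): name is "side" or "top"; returns a dict with "color" (384x512x3 uint8, red, green, blue), "mtx" (3x3 intrinsics, pixels), "rvec" (rotation vector, rad) and "tvec" (3), from world to camera coordinates, as OpenCV has them. Camera axes: x right, y down, z forward; pixel columns grow to the right and rows downward; lengths in mm; the calibration is good to about 2 mm. A picture is of the moment at which its call begins. There is no depth.
A pose or a line that the arm cannot do raises r.Unreachable and nothing moves.
- r.job_done(): hands the job in, once; it reports no verdict.
Trained networks look in a picture, given as the dict that the camera call returned (one of the last four; its "shot" number tells which), for a name from the list of things; names that differ only in an ending like _2 or _b are one class to them, and where a whole thing is asked for, a point or a joint stands for the part that bears it (a point fixed in the world has none). Each returns a list of dicts, best first, with "confidence" (0 to 1); they miss things now and then, are a little off and sometimes report something else, mostly with a low value. They report only what shows in the picture. A call takes as long as a camera call. They do not tell look-alikes from the thing itself.
- r.boxes_of(picture, query): "extent" ([centre column, centre row, width, height] in pixels, round what is visible of it).
- r.masks_of(picture, query): "pixels" (384x512 bool, what is visible of it) and "extent" ([centre column, centre row, width, height] in pixels, round what is visible of it).
Readings, each from a call of its own:
- r.read_t(): time.
- r.read_joints(): joint angles.
- r.read_dq(): joint speeds.
- r.read_tau(): joint torques, N m.
- r.read_position(): TCP position.
- r.read_ee_rot(): TCP orientation.
- r.read_force(): force on the tool from outside, world axes, zero at the start.
- r.read_wrist_torque(): the same for the moment, N m.
- r.read_finger_gap(): opening from 0.0 (shut) to 1.0 (fully open).
Only numpy, scipy, OpenCV 4.12 (cv2) and the standard library are available. Lean on these libraries where they do the work, as an engineer would, in place of code of your own. Each camera call takes 0.05 s, during which the arm holds its last target.

### The job

Take the aluminium straightedge by its red grip and, pushing only with its straight front face and never with the hand, slide the four beige control boxes into one straight, square row flush against the stop rail on the grey board. Once they are home, press the whole row against the rail for about a second with roughly 12 newtons beyond what it takes to slide the boxes, never loading the rail with more than 20 newtons, then stand the straightedge back on its cork mat, lengthwise as it was, and let go. Leave everything else where it is.

Things in the scene. Friction and masses are not known exactly. Their poses are not given: they have to be found in the camera images.
- straightedge_grip (a point): Centre of the straightedge's red grip block: 24 mm thick (x), 90 mm long (y), 34 mm above the underside, top at 52 mm; grip across x. x: forward, towards the pushing face; y: lengthwise. 330 mm long, 0.47 kg. Stands on a foot from 24 mm behind to 52 mm ahead. Upright front blade, 2 to 22 mm high: its face is clamped 58 to 76 mm ahead of the grip centre, set differently each time, unmeasured.
- mat: Cork mat where the straightedge is kept, 160 mm (x) by 400 mm (y, its long axis), 3 mm thick, fixed on the table; origin at the centre of its underside. The straightedge starts on it with its length along the mat's y axis, grip within 40 mm of the mat's centre.
- rail: Aluminium stop rail fixed on the grey board; origin at mid-length of its near face, on the board's top (12 mm above the table). y runs along it (400 mm), x points away from the boxes into it (20 mm deep, 30 mm high). The boxes stand on its -x side. The board, 460 mm wide, reaches 310 mm from the near face towards -x. Rigid: force rises steeply once the boxes meet it.
- box1: Beige control box, black knob on top: 52 x 52 x 45 mm (knob 12 mm more), 0.14 to 0.28 kg (they differ); origin at the centre of its underside, z up, faces square to x and y. The four stand loose in a ragged row on the board, about 75 mm apart along the rail, each 25 to 85 mm short of it and a little turned. Sliding all four together takes roughly 4 to 12 N.
- box2: Another such control box, same size and axes.
- box3: Another such control box, same size and axes.
- box4: Another such control box, same size and axes.
- tape: Bystander, to be left alone: roll of yellow tape, 44 mm across, 20 mm high, lying flat on the board beside one end of the row; origin at the centre of its underside.
- flange: Bystander, to be left alone: small steel flange ring, 40 mm across, 13 mm high, lying on the board beside the other end of the row; origin at the centre of its underside.
- driver: Bystander, to be left alone: screwdriver lying on the table, right of the board; origin at its underside (the screwdriver's on its axis line).
- jar: Bystander, to be left alone: small jar with blue cap, 50 mm across, 70 mm high, right side of the table; origin at the centre of its underside.
- carton: Bystander, to be left alone: cardboard carton 80 x 90 x 60 mm, left side of the table; origin at the centre of its underside.
- cup: Bystander, to be left alone: blue mug, 76 mm across, 85 mm high, left side of the table; origin at the centre of its underside.
- spool: Bystander, to be left alone: copper spool, 50 mm across, 30 mm high, far side of the table; origin at the centre of its underside.
Mind the look-alikes: they are no part of the job. What is shaped like the box4 but orange is not meant.

How it is judged:
By the outcome, as a careful person would: the job done as asked, in the order asked, and still so for the second after the job is handed in, with the robot touching nothing.
It also fails if it takes over 72 s, if anything falls off the work surface, if the arm or the gripper's body presses on something with over 40 N, if the wrist force passes 120 N, or if a joint passes its speed limit or range.

## Working session

There is one attempt and no reset: what is moved stays moved. The work goes in short steps, each a Python script; the robot and the scene stay as the last script left them, time stands still between calls to the robot, and variables do not carry over. Pictures are saved under pics/ and viewed, and the job is handed in when it is done.

```bash
mkdir -p pics; ls; python3 - <<'E'
from plant import r
import cv2,pickle
print(r.read_t(),r.read_position(),r.read_ee_rot(),r.read_force())
for n in("top","side"):
    p=r.snapshot(n); pickle.dump(p,open(f"{n}0.pkl","wb"))
    print(n,p['mtx'].tolist(),p['rvec'],p['tvec'],p.get('shot'))
    cv2.imwrite(f"pics/{n}0.png",cv2.resize(p['color'][:,:,::-1],(800,600),interpolation=cv2.INTER_CUBIC))
E
```

```text
pics
0.0 [217.18769771 638.5941825  238.37760248] [ 9.86590306e-01 -1.63214228e-01 -6.55092094e-05  8.24353841e-04] [ 0.30007784 -0.59557859  0.38149264]
top [[353.2223554356487, 0.0, 255.9034533521165], [0.0, 353.2223554356487, 190.38411033139252], [0.0, 0.0, 1.0]] [ 2.17957898 -2.11101747  0.21529511] [ -11.56295854  544.23189712 1015.22808082] 1
side [[437.73645200925415, 0.0, 259.66637862914587], [0.0, 437.73645200925415, 191.692052495264], [0.0, 0.0, 1.0]] [ 2.0049473  -0.7582791   0.40722171] [-398.25003032  246.39228236 1330.67335048] 2
```

View pics/top0.png

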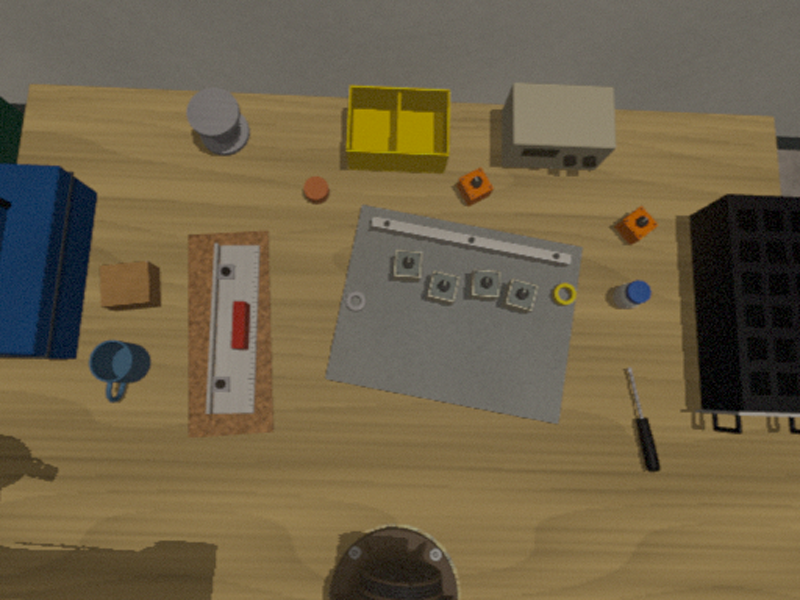

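View pics/side0.png

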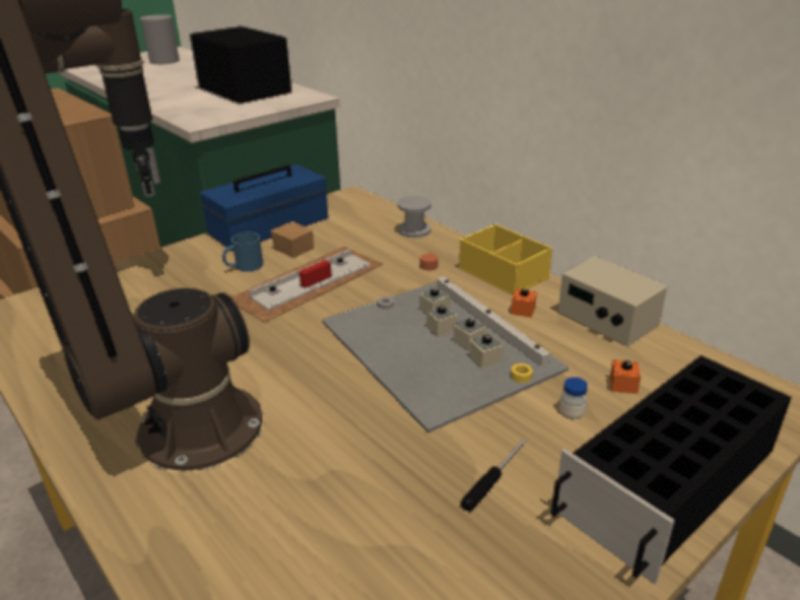

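```bash
cat > h.py <<'E'
import numpy as np,cv2,pickle
def toworld(p,uv,z):
    uv=np.atleast_2d(np.array(uv,float)); R,_=cv2.Rodrigues(p['rvec']); K=p['mtx']; t=np.array(p['tvec']).ravel()
    d=np.c_[(uv-[K[0,2],K[1,2]])/[K[0,0],K[1,1]],np.ones(len(uv))]@R; c=-R.T@t
    return (c+d*((z-c[2])/d[:,2])[:,None])[:,:2]
def proj(p,X):
    return cv2.projectPoints(np.atleast_2d(np.array(X,float)),p['rvec'],p['tvec'],p['mtx'],None)[0].reshape(-1,2)
E
python3 - <<'E'
from plant import r
from h import *
for i in range(4): print(r.read_position(),r.read_force())
for n in("top","side"):
    p=r.snapshot(n); out={}
    for q in["straightedge_grip","mat","rail","box1","tape","flange"]:
        m=r.masks_of(p,q); out[q]=m
        print(n,q,[(round(a['confidence'],2),np.round(a['extent'],1).tolist(),int(a['pixels'].sum())) for a in m])
    pickle.dump((p,out),open(f"{n}m.pkl","wb"))
p=pickle.load(open("top0.pkl","rb"))
R,_=cv2.Rodrigues(p['rvec']);print("cam",-R.T@np.array(p['tvec']).ravel())
a=p['color'][:,:,::-1]
cv2.imwrite("pics/crop_se.png",cv2.resize(a[140:285,110:185],None,fx=4,fy=4,interpolation=cv2.INTER_CUBIC))
cv2.imwrite("pics/crop_bd.png",cv2.resize(a[125:275,205:380],None,fx=4,fy=4,interpolation=cv2.INTER_CUBIC))
print(r.read_t())
E
```

```text
[217.21787387 638.64295778 238.47837407] [ 0.02622686 -0.60105296 -0.35863676]
[217.21787387 638.64295778 238.47837407] [ 0.02622686 -0.60105296 -0.35863676]
[217.21787387 638.64295778 238.47837407] [ 0.02622686 -0.60105296 -0.35863676]
[217.21787387 638.64295778 238.47837407] [ 0.02622686 -0.60105296 -0.35863676]
top straightedge_grip [(0.56, [149.3, 211.1, 33.0, 114.1], 3332)]
top mat [(0.92, [144.9, 213.5, 57.5, 132.0], 3660)]
top rail [(0.92, [299.6, 157.2, 124.9, 28.7], 1055)]
top box1 [(0.91, [335.0, 191.8, 22.7, 27.5], 375), (0.91, [407.2, 145.2, 29.2, 27.2], 380), (0.86, [262.4, 169.1, 19.1, 24.1], 337), (0.85, [282.5, 183.6, 17.4, 19.9], 305), (0.65, [304.5, 119.3, 20.4, 28.2], 372), (0.61, [310.3, 184.5, 21.6, 21.2], 347)]
top tape [(0.53, [358.9, 189.4, 9.9, 14.1], 130)]
top flange [(0.62, [203.5, 120.7, 19.8, 14.8], 231), (0.43, [228.9, 191.8, 9.7, 13.4], 95)]
side straightedge_grip [(0.63, [196.3, 179.8, 71.4, 35.2], 1107), (0.18, [299.3, 212.8, 22.0, 20.3], 296)]
side mat [(0.65, [197.1, 183.8, 96.1, 49.3], 778), (0.16, [195.7, 179.8, 71.8, 36.7], 1039)]
side rail [(0.68, [315.6, 204.9, 72.3, 54.6], 780), (0.33, [332.4, 236.4, 17.6, 15.3], 144)]
side box1 [(0.83, [310.4, 224.9, 21.5, 23.5], 375), (0.76, [277.0, 194.0, 24.3, 20.8], 251), (0.72, [335.4, 195.3, 15.9, 16.7], 236), (0.67, [282.5, 206.1, 15.7, 21.6], 286), (0.66, [396.7, 241.2, 15.8, 26.5], 373), (0.61, [299.1, 213.6, 24.5, 18.7], 271)]
side tape [(0.67, [335.5, 240.1, 14.4, 10.7], 171)]
side flange [(0.69, [276.4, 194.2, 16.5, 19.7], 213), (0.59, [245.8, 194.1, 10.5, 7.7], 59)]
cam [ 363.57503405   34.17706709 1092.54530279]
0.8
```

View pics/crop_se.png

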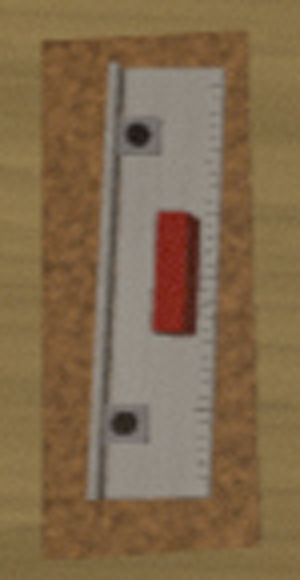

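View pics/crop_bd.png

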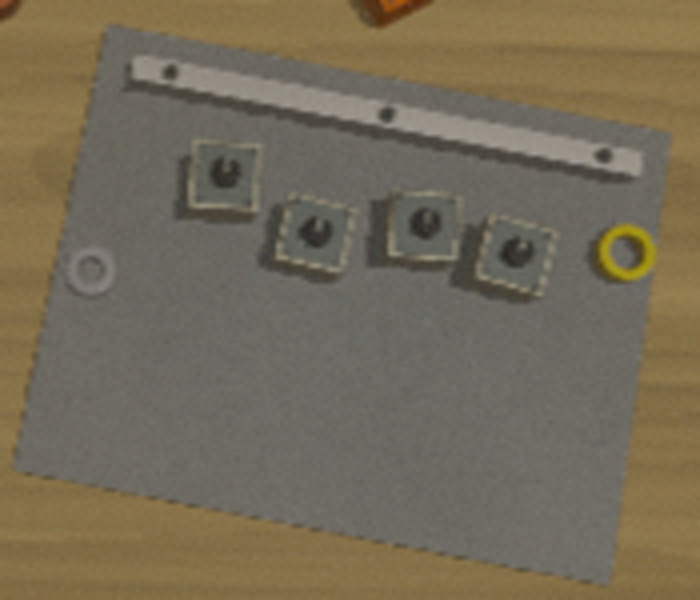

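```bash
cat > fit.py <<'E'
from h import *
from scipy.optimize import minimize
S=8
def render(p,pts,shape,off):
    uv=(proj(p,pts)-off+0.5)*S-0.5
    im=np.zeros((shape[0]*S,shape[1]*S),np.uint8)
    cv2.fillConvexPoly(im,cv2.convexHull(np.round(uv*16).astype(np.int32)),255,shift=4)
    return cv2.resize(im,(shape[1],shape[0]),interpolation=cv2.INTER_AREA)/255.
def boxpts(x,y,a,xr,yr,zr):
    c,s=np.cos(a),np.sin(a)
    return [[x+c*u-s*v,y+s*u+c*v,z] for u in xr for v in yr for z in zr]
def fit(p,soft,off,x0,xr,yr,zr):
    f=lambda q: ((render(p,boxpts(q[0],q[1],q[2]/100,xr,yr,zr),soft.shape,off)-soft)**2).sum()
    x=np.array(x0,float);x[2]*=100
    for k in range(3):
        o=minimize(f,x,method='Nelder-Mead',options=dict(initial_simplex=np.vstack([x]+[x+d for d in np.diag([6,6,6])/(k+1)]),xatol=.02,fatol=1e-3)); x=o.x
    return np.array([x[0],x[1],x[2]/100]),o.fun
E
python3 - <<'E'
from fit import *
for nm in ("top","side"):
    p=pickle.load(open(nm+"0.pkl","rb")); a=p['color'].astype(float)
    red=a[:,:,0]-a[:,:,1:].max(2)
    off=np.array([110,150]) if nm=="top" else np.array([170,150]); w=red[off[1]:off[1]+110,off[0]:off[0]+75].copy()
    print(nm,w.max(),np.percentile(w,[50,90,95,98]))
    ys,xs=np.where(w>60); print(xs.min(),xs.max(),ys.min(),ys.max())
    soft=np.clip((w-25)/(np.percentile(w[w>60],30)-25),0,1)
    if nm=="top":
        x0=[*toworld(p,[[152+0.,207]],55)[0],np.pi/2]
    print(x0, fit(p,soft,off,x0,[-12,12],[-45,45],[9,55]))
p=pickle.load(open("top0.pkl","rb"))
c=lambda pts,off:(np.array(pts,float)+.5)/4-.5+off
se=c([[110,63],[87,498],[223,68],[208,496],[119,63],[100,498]],[110,140])
print("blade edge z25",toworld(p,se[:2],25),"\nrear foot z9",toworld(p,se[2:4],9),"z3",toworld(p,se[2:4],3))
mat=c([[42,42],[247,32],[258,544],[42,556]],[110,140]); mw=toworld(p,mat,3);print("mat",mw,mw.mean(0))
bd=c([[107,25],[670,131],[608,583],[14,470]],[205,125]); bw=toworld(p,bd,12);print("board",bw)
ra=c([[134,57],[642,152],[640,177],[128,81]],[205,125]); rw=toworld(p,ra,42);print("rail top",rw)
for n,w in(("board",bw),("rail",rw)):
    for i,j in((0,1),(3,2)): d=w[j]-w[i];print(n,np.hypot(*d),np.degrees(np.arctan2(d[0],-d[1])))
print("knobs z69",toworld(p,c([[225,170],[316,230],[427,222],[517,250]],[205,125]),65))
print("tape",toworld(p,c([[627,252]],[205,125]),30),"flange",toworld(p,c([[91,271]],[205,125]),25))
E
```

```text
top 99.0 [22. 35. 37. 84.]
38 46 43 72
[np.float64(482.91266135116166), np.float64(309.049718702377), 1.5707963267948966] (array([482.0464047 , 308.49879776,   1.64556455]), np.float64(141.14342464436754))
side 110.0 [29. 33. 40. 76.]
22 40 16 32
[np.float64(482.91266135116166), np.float64(309.049718702377), 1.5707963267948966] (array([487.39941489, 315.99435729,   1.79633833]), np.float64(89.4231622907894))
blade edge z25 [[644.92357204 375.08308033]
 [316.2894605  363.6129713 ]] 
rear foot z9 [[648.44007723 292.14824707]
 [319.54346659 279.45405639]] z3 [[650.01748267 293.57673102]
 [319.29964716 280.81224781]]
mat [[665.74909187 436.58206707]
 [680.12973397 276.83238461]
 [285.30402791 241.20640563]
 [272.33754875 399.69711194]] [475.88010062 338.57949231]
board [[ 740.16078109   88.77940986]
 [ 670.02098406 -362.82493533]
 [ 316.15643502 -306.03315333]
 [ 387.00758033  144.37286574]]
rail top [[ 704.72677125   65.38957542]
 [ 643.91383106 -329.46762526]
 [ 624.00901277 -327.44116659]
 [ 685.31232555   69.27798246]]
board 457.01868202715593 -8.828216664903294
board 455.94458743774607 -8.939659383199334
rail 399.5127314995324 -8.755471965923219
rail 401.4276764012723 -8.784194474881195
knobs z69 [[ 612.15672273   -6.46553857]
 [ 568.90899914  -75.34622397]
 [ 577.93651553 -158.24438875]
 [ 559.06401191 -225.67362165]]
tape [[ 567.15049049 -320.04204637]] flange [[538.85237271  92.27617737]]
```

```bash
python3 - <<'E'
from fit import *
x0=[483,310,1.607]
for nm in ("top","side"):
    p=pickle.load(open(nm+"0.pkl","rb")); a=p['color'].astype(float)
    red=(a[:,:,0]-a[:,:,1:].max(2))
    off=np.array([140,180]) if nm=="top" else np.array([180,155]); sh=(55,28) if nm=="top" else (35,45)
    w=red[off[1]:off[1]+sh[0],off[0]:off[0]+sh[1]]
    soft=np.clip((w-10)/50,0,1) if nm=="top" else np.clip((w-10)/55,0,1)
    print(nm,fit(p,soft,off,x0,[-12,12],[-45,45],[15,55]))
    q,_=fit(p,soft,off,x0,[-12,12],[-45,45],[15,55])
    im=p['color'][:,:,::-1][off[1]-20:off[1]+sh[0]+20,off[0]-20:off[0]+sh[1]+20]; im=cv2.resize(im,None,fx=6,fy=6,interpolation=cv2.INTER_CUBIC)
    for z in (15,55):
        uv=proj(p,np.array(boxpts(*q,[-12,12],[-45,45],[z]))[[0,1,3,2]]); cv2.polylines(im,[np.int32((uv-off+20+.5)*6-.5)],True,(0,255,0),1)
    cv2.imwrite(f"pics/grip_{nm}.png",im)
E
```

```text
top (array([482.36724198, 309.60150685,   1.60719709]), np.float64(59.986236831987696))
side (array([483.52879872, 309.57678588,   1.67791498]), np.float64(135.8262710146447))
```

View pics/grip_top.png

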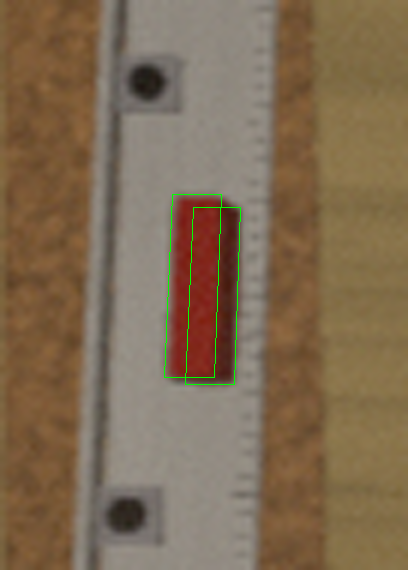

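View pics/grip_side.png

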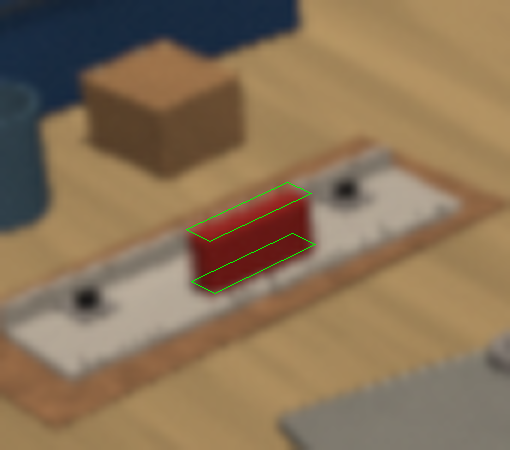

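```bash
cat >> h.py <<'E'
def quat(psi): # tool down, tool x at psi
    return np.array([np.cos(psi/2),np.sin(psi/2),0,0])
H0=np.radians(92.1); G0=np.array([483.,309.6])
RO=np.array([654.7,-129.1]); RH=np.radians(-8.8)
def railw(x,y,z,h=None):
    h=RH if h is None else h
    n=np.array([np.cos(h),np.sin(h)]);t=np.array([-n[1],n[0]])
    return np.array([*(RO+n*x+t*y),z])
E
python3 - <<'E'
from plant import r
from h import *
print(r.read_joints())
for s in (1,-1):
    for pos,hd in(([*G0,28],H0),([*G0,140],H0),(railw(-212,1,140),RH),(railw(-212,1,40),RH),(railw(-100,1,40),RH)):
        print(s,r.inverse_kinematics(list(pos),list(quat(hd+s*np.pi/2))))
E
```

```text
[ 1.53110726e+00  3.58546170e-01  1.18845856e-02  2.57057856e-06
 -1.22410285e+00 -2.88098099e-01]
1 [ 9.10897545e-01  4.16441809e-01 -4.58055306e-01 -4.44089210e-16
 -6.96299211e-01 -2.44504196e+00]
1 [ 0.91089755  0.27825692 -0.34862959  0.         -0.94390982 -2.44504196]
1 [ 0.22299693  0.08929468 -0.59402397  0.         -0.88747768  2.76500674]
1 [ 0.22299693  0.24197703 -0.7097815   0.         -0.6190378   2.76500674]
1 [ 0.14467886  0.39138358 -0.46292387  0.         -0.71648888  2.84332482]
-1 [ 9.10897545e-01  4.16441809e-01 -4.58055306e-01  4.44089210e-16
 -6.96299211e-01  6.96550696e-01]
-1 [ 0.91089755  0.27825692 -0.34862959  0.         -0.94390982  0.6965507 ]
-1 [ 0.22299693  0.08929468 -0.59402397  0.         -0.88747768 -0.37658591]
-1 [ 0.22299693  0.24197703 -0.7097815   0.         -0.6190378  -0.37658591]
-1 [ 0.14467886  0.39138358 -0.46292387  0.         -0.71648888 -0.29826784]
```

```bash
python3 - <<'E'
from plant import r
from h import *
q=list(quat(H0-np.pi/2))
r.move_gripper(0.6,90)
r.move_to([*G0,140],q); print(r.read_t(),r.read_position())
r.servo_line([*G0,60],speed=150)
print('f',r.read_force())
c=r.servo_line([*G0,28],speed=50,stop_force=6)
print(c,r.read_position(),r.read_force(),r.read_t())
p=r.snapshot("side");cv2.imwrite("pics/g1.png",cv2.resize(p['color'][100:250,120:320,::-1],(800,600),interpolation=cv2.INTER_CUBIC))
E
```

```text
2.8333 [483.06163449 310.51056161 140.34014208]
f [-0.12211926  0.09667837  1.27374723]
False [483.11303494 309.65895268  27.98875957] [0.95370034 0.25584006 0.43841924] 4.3083
```

View pics/g1.png

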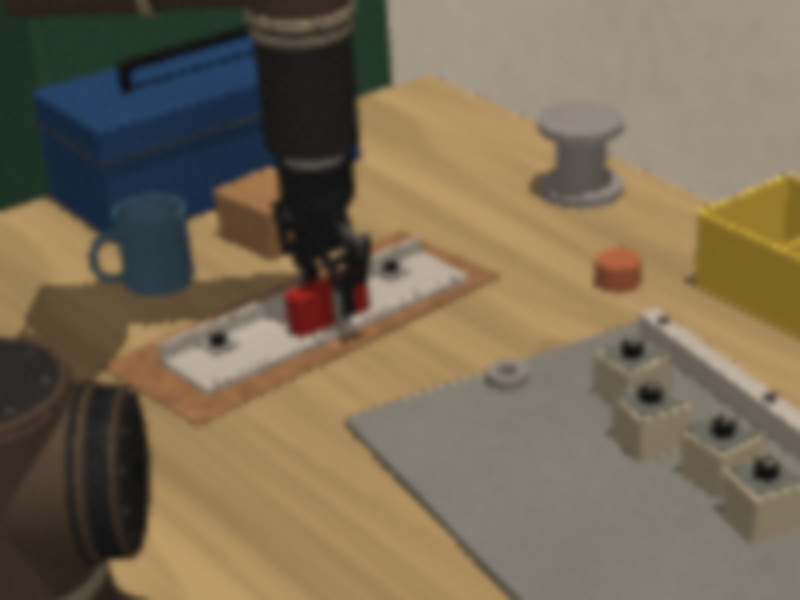

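```bash
python3 - <<'E'
from plant import r
from h import *
r.move_gripper(0.0,100)
print(r.read_finger_gap(),r.read_position(),r.read_force(),r.read_wrist_torque())
g=r.read_position(); pickle.dump((g,r.read_ee_rot()),open("grasp.pkl","wb"))
r.servo_line([*G0,60],speed=60); print(r.read_position(),r.read_force(),r.read_wrist_torque())
r.servo_line([*G0,140],speed=150)
r.servo_line(list(railw(-212,1,140)),list(quat(RH-np.pi/2)),speed=180)
print(r.read_position(),r.read_ee_rot(),quat(RH-np.pi/2),r.read_force(),r.read_wrist_torque(),r.read_t())
p=r.snapshot("top");pickle.dump(p,open("top1.pkl","wb"));cv2.imwrite("pics/t1.png",cv2.resize(p['color'][110:290,190:400,::-1],None,fx=3.5,fy=3.3,interpolation=cv2.INTER_CUBIC))
p=r.snapshot("side");cv2.imwrite("pics/s1.png",cv2.resize(p['color'][100:300,180:420,::-1],None,fx=3,fy=3,interpolation=cv2.INTER_CUBIC))
E
```

```text
0.26597565284030794 [483.14002013 309.5473183   28.55850382] [-0.3656276  -1.9285971   5.97622593] [-0.63911503  0.40687754 -0.01265506]
[482.87177274 309.54455663  60.05748119] [-0.41596971  0.27210237 -4.42472087] [-0.16253401  0.01350391 -0.02818245]
[445.48253372 -95.26283497 140.00217405] [-6.51162892e-01  7.58937999e-01 -8.27342683e-06  4.40858985e-05] [ 0.65077422 -0.75927131  0.          0.        ] [ 0.64298244  0.12507078 -5.11310036] [-0.00502541  0.09963772  0.01388968] 8.4917
```

View pics/t1.png

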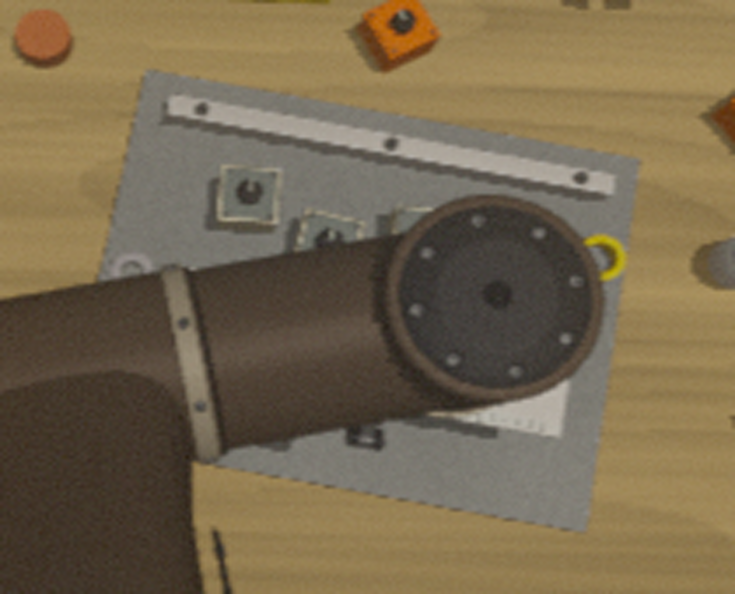

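View pics/s1.png

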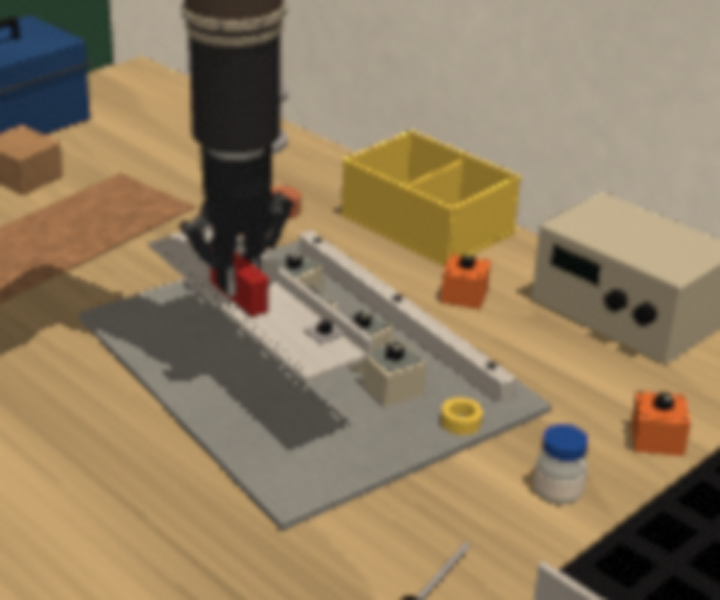

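```bash
python3 - <<'E'
from plant import r
from h import *
n=np.array([np.cos(RH),np.sin(RH)]);t=np.array([-n[1],n[0]])
def st():
    f=np.array(r.read_force());w=np.array(r.read_wrist_torque());p=np.array(r.read_position())
    d=p[:2]-RO
    print("x %.2f y %.2f z %.2f | Fn %.2f Ft %.2f Fz %.2f | M %s t %.2f"%(d@n,d@t,p[2],f[:2]@n,f[:2]@t,f[2],np.round(w,2),r.read_t()))
r.servo_line(list(railw(-212,1,60)),speed=150); st()
print(r.servo_line(list(railw(-212,1,40.5)),speed=40,stop_force=5)); r.pause(.2); st()
pickle.dump((r.read_force(),r.read_wrist_torque()),open("zero.pkl","wb"))
for x in (-190,-180,-170,-160,-150,-142,-136):
    c=r.servo_line(list(railw(x,1,40.5)),speed=30,stop_force=14); st()
    if c: print("STOP");break
p=r.snapshot("side");cv2.imwrite("pics/s2.png",cv2.resize(p['color'][130:280,220:400,::-1],None,fx=4,fy=4,interpolation=cv2.INTER_CUBIC))
E
```

```text
x -211.44 y 1.17 z 60.45 | Fn 0.34 Ft -0.08 Fz -3.54 | M [0.   0.07 0.06] t 9.28
False
x -211.81 y 1.05 z 40.68 | Fn 0.11 Ft -0.36 Fz -4.13 | M [ 0.02  0.12 -0.02] t 10.11
x -190.30 y 0.90 z 40.37 | Fn -0.31 Ft 0.29 Fz -3.83 | M [0.08 0.1  0.04] t 10.99
x -179.90 y 0.99 z 40.41 | Fn 0.04 Ft 0.18 Fz -5.24 | M [-0.01  0.15  0.08] t 11.47
x -169.55 y 1.08 z 40.51 | Fn 1.19 Ft 1.03 Fz -4.46 | M [ 0.01  0.09 -0.04] t 11.96
x -159.84 y 1.01 z 40.40 | Fn -1.20 Ft -0.24 Fz -4.43 | M [-0.03  0.53 -0.01] t 12.44
x -150.38 y 0.90 z 40.26 | Fn -2.99 Ft 0.18 Fz -6.67 | M [ 0.05  1.21 -0.  ] t 12.93
x -142.28 y 0.97 z 40.30 | Fn -3.03 Ft -0.15 Fz -6.02 | M [0.23 1.33 0.05] t 13.34
x -136.43 y 0.84 z 40.28 | Fn -4.74 Ft 0.18 Fz -7.16 | M [-0.07  1.62 -0.04] t 13.69
```

View pics/s2.png

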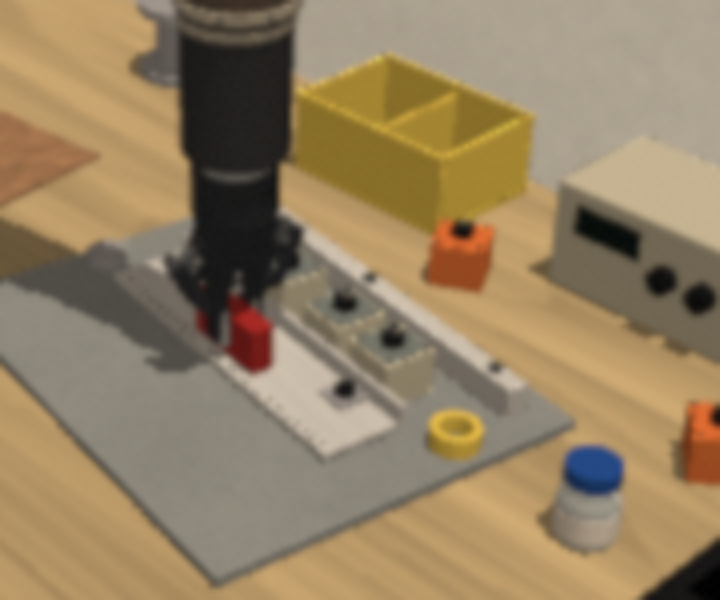

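```bash
cat > st.py <<'E'
from plant import r
from h import *
F0,M0=map(np.array,pickle.load(open("zero.pkl","rb")))
def mean(k=5,dt=.02):
    f=[];w=[];p=[]
    for i in range(k):
        r.pause(dt); f.append(r.read_force());w.append(r.read_wrist_torque());p.append(r.read_position())
    return np.mean(f,0),np.mean(w,0),np.mean(p,0)
def st(k=4,h=RH,tag=""):
    n=np.array([np.cos(h),np.sin(h)]);t=np.array([-n[1],n[0]])
    f,w,p=mean(k); d=p[:2]-RO
    print(tag,"x %.2f y %.2f z %.2f | Fn %.2f Ft %.2f Fz %.2f | M %s t %.2f"%(d@n,d@t,p[2],-(f[:2]@n),f[:2]@t,f[2],np.round(w,2),r.read_t()))
    return -(f[:2]@n),w[2]
E
python3 - <<'E'
from st import *
x=-136
f=0
while x<-108:
    x+= 3 if x<-121 else 1
    c=r.servo_line(list(railw(x,1,40.5)),speed=20,stop_force=8); f,m=st(2,tag=str(x))
    if c or f>13: print("STOP",c);break
E
```

```text
-133 x -133.27 y 0.90 z 40.35 | Fn 4.01 Ft -0.64 Fz -7.07 | M [-0.04  1.79  0.01] t 14.07
-130 x -129.88 y 1.04 z 40.48 | Fn 3.46 Ft -0.72 Fz -7.18 | M [-0.01  1.54 -0.01] t 14.41
-127 x -130.02 y 0.57 z 39.33 | Fn 0.25 Ft 0.61 Fz -4.12 | M [0.03 0.12 0.01] t 14.65
STOP True
```

```bash
python3 - <<'E'
from st import *
print(r.read_finger_gap())
st(6); st(6)
for n in("top","side"):
    p=r.snapshot(n);cv2.imwrite(f"pics/{n}3.png",cv2.resize(p['color'][120:280,210:400,::-1],None,fx=4,fy=3.7,interpolation=cv2.INTER_CUBIC))
E
```

```text
0.26828838695058665
 x -131.13 y 0.32 z 38.75 | Fn 0.30 Ft -0.01 Fz -4.86 | M [0.02 0.13 0.01] t 14.75
 x -132.08 y 0.08 z 38.25 | Fn 0.07 Ft 0.02 Fz -4.62 | M [ 0.    0.03 -0.02] t 14.85
```

View pics/side3.png

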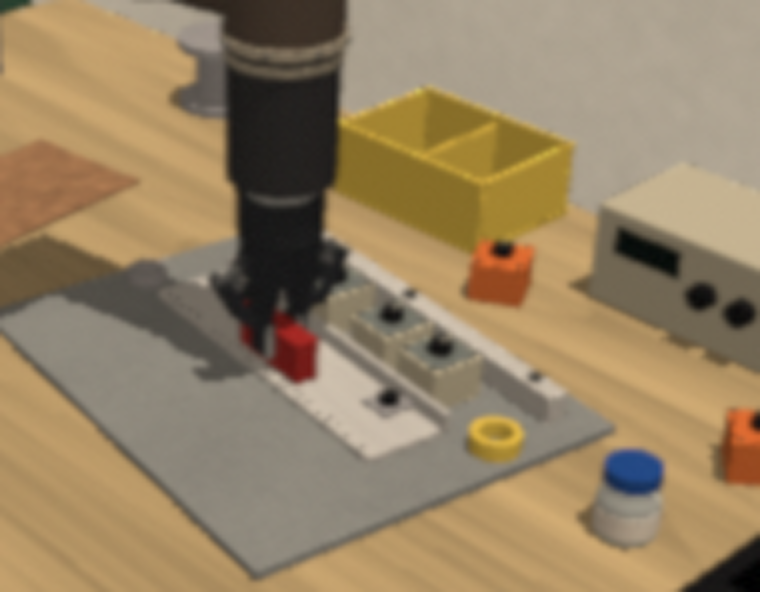

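View pics/top3.png

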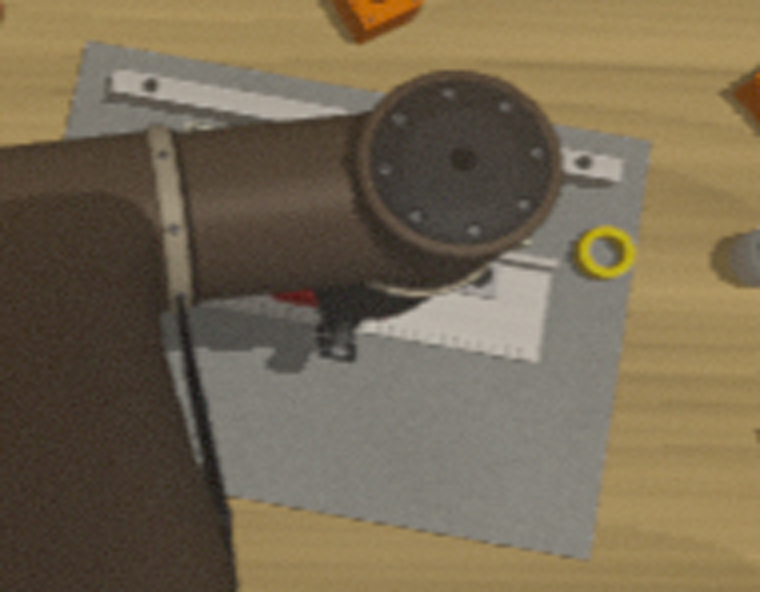

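```bash
python3 - <<'E'
from st import *
print(r.read_t(),r.read_position(),r.read_dq(),r.read_joints(),r.read_tau())
c=r.servo_line(list(railw(-134,1,40.5)),speed=20)
st(4);st(6)
r.pause(.3);st(4)
print(r.read_dq())
E
```

```text
14.95 [ 523.91266751 -108.85083485   38.0877691 ] [-0.00041389  0.00056158  0.00017363  0.0001554  -0.00195291  0.00189253] [ 0.1606744   0.35653216 -0.528914   -0.00228034 -0.69443619 -0.31416735] [-6.52383571e-02 -5.05162382e+01  2.06367320e+01  5.20448685e+00
 -1.49935372e-01  4.03886300e-02]
 x -134.04 y 1.04 z 40.56 | Fn 0.13 Ft 0.04 Fz -4.59 | M [0.02 0.05 0.02] t 15.32
 x -134.05 y 1.01 z 40.50 | Fn -0.00 Ft 0.01 Fz -4.79 | M [-0.01  0.07 -0.  ] t 15.42
 x -134.01 y 0.98 z 40.47 | Fn 0.12 Ft -0.46 Fz -4.62 | M [-0.    0.05  0.02] t 15.78
[-0.00199747  0.00233538 -0.00173256  0.00110321  0.00159087 -0.00162292]
```

```bash
python3 - <<'E'
from st import *
x=-134
while x<-124:
    x+= 1 if x<-130 else .5
    r.servo_line(list(railw(x,1,40.5)),speed=15); f,m=st(2,tag=str(x))
    if f>11: print("STOP");break
E
```

```text
-133 x -132.94 y 1.01 z 40.49 | Fn 1.00 Ft 0.04 Fz -4.30 | M [ 0.01  0.09 -0.01] t 16.07
-132 x -131.95 y 1.00 z 40.49 | Fn 0.43 Ft 0.77 Fz -4.25 | M [ 0.04  0.02 -0.02] t 16.35
-131 x -130.97 y 0.99 z 40.49 | Fn -0.13 Ft -0.25 Fz -4.42 | M [0.   0.1  0.02] t 16.63
-130 x -129.95 y 1.00 z 40.50 | Fn 0.35 Ft -0.28 Fz -5.05 | M [0.   0.06 0.01] t 16.92
-129.5 x -129.47 y 1.01 z 40.49 | Fn -0.27 Ft 0.52 Fz -4.74 | M [ 0.02  0.02 -0.  ] t 17.20
-129.0 x -128.97 y 1.01 z 40.50 | Fn 0.07 Ft 0.21 Fz -4.69 | M [ 0.01  0.05 -0.01] t 17.48
-128.5 x -128.53 y 0.99 z 40.48 | Fn -0.21 Ft 0.04 Fz -4.72 | M [0.01 0.14 0.01] t 17.77
-128.0 x -128.31 y 0.91 z 40.40 | Fn 1.83 Ft -0.05 Fz -3.43 | M [0.13 0.6  0.2 ] t 18.05
-127.5 x -128.19 y 0.85 z 40.35 | Fn 4.27 Ft 0.14 Fz -2.52 | M [0.38 1.6  0.23] t 18.33
-127.0 x -128.21 y 0.83 z 40.29 | Fn 6.61 Ft 1.10 Fz -0.68 | M [0.81 2.26 0.26] t 18.62
-126.5 x -128.20 y 0.78 z 40.22 | Fn 8.62 Ft 1.37 Fz 0.70 | M [1.06 2.71 0.25] t 18.90
-126.0 x -128.13 y 0.74 z 40.16 | Fn 9.40 Ft 1.02 Fz 1.68 | M [1.26 3.15 0.27] t 19.18
-125.5 x -127.88 y 0.69 z 40.13 | Fn 10.10 Ft 2.25 Fz 1.83 | M [1.35 3.38 0.28] t 19.47
-125.0 x -127.48 y 0.63 z 40.07 | Fn 10.02 Ft 1.40 Fz 2.29 | M [1.28 3.46 0.25] t 19.75
-124.5 x -126.98 y 0.62 z 40.07 | Fn 10.26 Ft 1.59 Fz 2.03 | M [1.18 3.41 0.2 ] t 20.03
-124.0 x -126.59 y 0.56 z 40.06 | Fn 10.48 Ft 0.89 Fz 2.35 | M [1.11 3.5  0.24] t 20.32
```

```bash
python3 - <<'E'
from st import *
st(3)
p=r.snapshot("side");pickle.dump(p,open("side4.pkl","wb"))
o=np.array([285,180])
im=cv2.resize(p['color'][180:250,285:385,::-1],None,fx=8,fy=8,interpolation=cv2.INTER_CUBIC)
cv2.imwrite("pics/s4.png",im)
for y in (-165,): pass
# overlay: rail near-face base line, and lines parallel at distances -52, -67, -74 at z=57 (box top), 
im2=im.copy()
def line(x,z,col,y0=-200,y1=60):
    uv=proj(p,[railw(x,y0,z),railw(x,y1,z)]); q=np.int32((uv-o+.5)*8-.5); cv2.line(im2,tuple(map(int,q[0])),tuple(map(int,q[1])),col,1)
line(0,12,(0,0,255)); line(0,42,(0,0,255))
for x,c in((-5,(0,255,0)),(-15,(255,255,0)),(-57,(0,255,0)),(-67,(255,255,0))): line(x,57,c,-140,-60)
cv2.imwrite("pics/s4b.png",im2)
E
```

```text
x -126.57 y 0.55 z 40.07 | Fn 10.78 Ft 1.10 Fz 2.23 | M [1.14 3.49 0.2 ] t 20.37
```

View pics/s4.png

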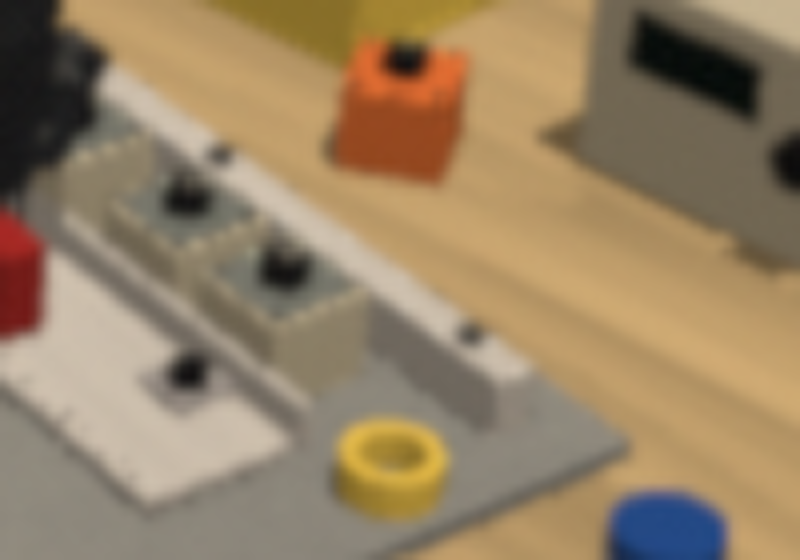

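View pics/s4b.png

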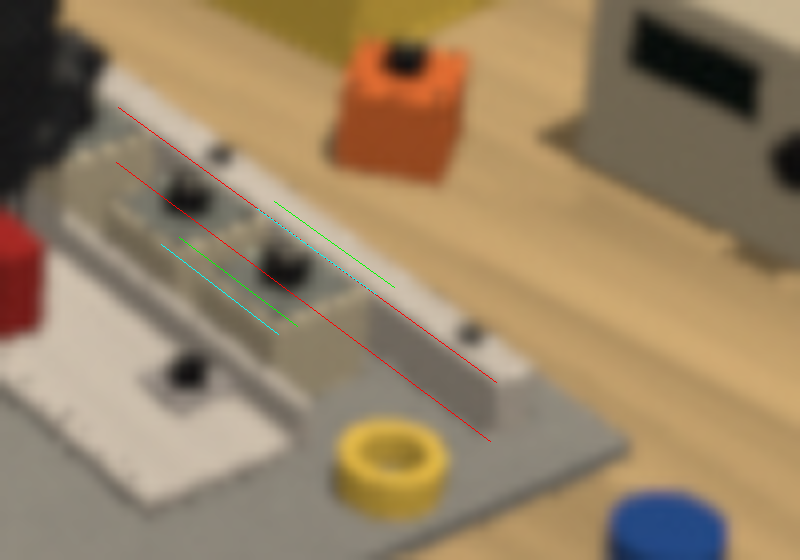

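```bash
python3 - <<'E'
from h import *
p=pickle.load(open("side4.pkl","rb"))
o=np.array([215,160])
im=cv2.resize(p['color'][160:235,215:315,::-1],None,fx=8,fy=8,interpolation=cv2.INTER_CUBIC)
im=cv2.convertScaleAbs(im,alpha=1.6,beta=10)
cv2.imwrite("pics/s5.png",im)
E
```

```text
(no output)
```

View pics/s5.png

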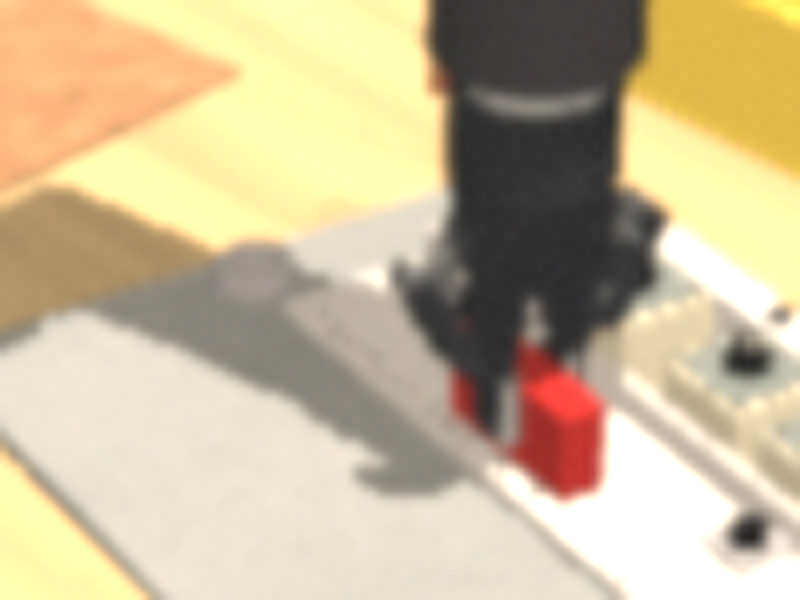

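```bash
python3 - <<'E'
from st import *
r.servo_line(list(railw(-131,1,40.5)),speed=20); st(3)
z=40.5
while z>36:
    z-=.5
    r.servo_line(list(railw(-131,1,z)),speed=20); p=r.read_position(); f=r.read_force(); print(z,round(p[2],2),np.round(f,2),np.round(r.read_wrist_torque(),2))
    if f[2]>2: break
r.servo_line(list(railw(-131,1,41.5)),speed=30); st(3)
E
```

```text
x -130.47 y 1.15 z 40.66 | Fn 0.72 Ft -0.16 Fz -4.63 | M [ 0.02  0.06 -0.04] t 20.97
40.0 39.92 [ 0.21  0.24 -4.65] [ 0.05  0.11 -0.03]
39.5 39.45 [ 0.09 -0.07 -4.58] [-0.05  0.04  0.02]
39.0 38.99 [ 0.3  -0.22 -4.75] [0.01 0.05 0.04]
38.5 38.47 [-0.32 -0.23 -4.72] [ 0.07  0.04 -0.01]
38.0 38.05 [-0.45 -0.51 -2.98] [0.05 0.11 0.03]
37.5 37.99 [-3.98  1.07  4.42] [0.49 1.06 0.  ]
 x -130.96 y 1.04 z 41.36 | Fn -0.81 Ft -0.40 Fz -4.33 | M [0.03 0.06 0.03] t 22.80
```

```bash
python3 - <<'E'
from st import *
r.servo_line(list(railw(-131,1,42.5)),speed=30)
for x in (-128,-126,-124,-122):
    r.servo_line(list(railw(x,1,42.5)),speed=15); f,m=st(2,tag=str(x))
    if f>13: print("STOP");break
print(r.read_ee_rot())
E
```

```text
-128 x -127.96 y 0.99 z 42.44 | Fn -0.01 Ft 0.70 Fz -4.40 | M [-0.03  0.11 -0.  ] t 23.43
-126 x -126.52 y 0.87 z 42.31 | Fn 2.21 Ft 0.02 Fz -4.42 | M [0.12 0.87 0.07] t 23.75
-124 x -126.15 y 0.64 z 42.09 | Fn 7.46 Ft 1.20 Fz -0.47 | M [0.91 2.63 0.16] t 24.07
-122 x -124.67 y 0.48 z 41.99 | Fn 9.55 Ft 1.11 Fz 0.26 | M [0.86 3.04 0.19] t 24.38
[-0.64987182  0.7600085   0.00473984 -0.00558774]
```

```bash
python3 - <<'E'
from st import *
z=42.5
for x in np.arange(-121,-113.4,1):
    fz=np.mean([r.read_force()[2]])
    z+=np.clip((-5-fz)*-.06*-1*-1,-.4,.4) if False else np.clip((fz+5)*.08,-.4,.4)
    r.servo_line(list(railw(x,1,z)),speed=12); f,m=st(2,tag="%.1f z%.2f"%(x,z))
    if f>13: print("STOP");break
E
```

```text
-121.0 z42.90 x -122.87 y 0.58 z 42.12 | Fn 5.00 Ft -0.22 Fz -5.20 | M [0.33 2.   0.05] t 24.67
-120.0 z42.89 x -121.54 y 0.61 z 42.16 | Fn 5.09 Ft -0.20 Fz -6.59 | M [0.23 1.93 0.02] t 24.95
-119.0 z42.78 x -119.72 y 0.81 z 42.36 | Fn 4.29 Ft -0.31 Fz -6.39 | M [-0.02  1.82 -0.03] t 25.23
-118.0 z42.68 x -118.08 y 0.94 z 42.58 | Fn 3.77 Ft -0.90 Fz -7.28 | M [-0.04  1.67  0.  ] t 25.52
-117.0 z42.49 x -116.95 y 1.00 z 42.50 | Fn 3.39 Ft -0.84 Fz -6.75 | M [-0.   1.7 -0. ] t 25.80
-116.0 z42.35 x -115.90 y 1.03 z 42.39 | Fn 3.81 Ft -0.48 Fz -6.99 | M [ 0.    1.67 -0.02] t 26.08
-115.0 z42.12 x -114.94 y 1.02 z 42.14 | Fn 3.66 Ft -0.24 Fz -7.30 | M [ 0.08  1.67 -0.01] t 26.37
-114.0 z41.92 x -114.23 y 0.98 z 41.98 | Fn 5.63 Ft -0.48 Fz -5.11 | M [0.24 2.11 0.06] t 26.65
```

```bash
cat > press.py <<'E'
from st import *
E
python3 - <<'E'
from st import *
z=41.92;x=-114.
for i in range(16):
    x+=.4
    fz=r.read_force()[2]; z+=np.clip((fz+5)*.06,-.3,.3)
    r.servo_line(list(railw(x,1,z)),speed=8); f,m=st(3,tag="%.1f z%.2f"%(x,z))
    if f>11: print("STOP");break
r.pause(.2); st(3)
print(z,x)
E
```

```text
-113.6 z41.90 x -113.94 y 0.96 z 41.98 | Fn 5.93 Ft -0.12 Fz -4.94 | M [0.3  2.2  0.03] t 26.95
-113.2 z41.93 x -113.43 y 0.98 z 42.00 | Fn 5.49 Ft -0.57 Fz -5.18 | M [0.3  2.09 0.03] t 27.25
-112.8 z41.87 x -113.27 y 0.95 z 41.97 | Fn 6.63 Ft -0.26 Fz -4.10 | M [0.39 2.41 0.08] t 27.55
-112.4 z41.91 x -112.65 y 0.97 z 41.99 | Fn 5.24 Ft -0.29 Fz -5.33 | M [0.26 2.1  0.03] t 27.85
-112.0 z41.87 x -112.43 y 0.95 z 41.97 | Fn 6.70 Ft -0.42 Fz -3.72 | M [0.37 2.35 0.04] t 28.15
-111.6 z41.93 x -111.82 y 0.98 z 41.99 | Fn 5.19 Ft -0.12 Fz -6.26 | M [0.25 2.07 0.02] t 28.45
-111.2 z41.84 x -111.66 y 0.94 z 41.97 | Fn 6.67 Ft 0.05 Fz -3.67 | M [0.42 2.42 0.03] t 28.75
-110.8 z41.92 x -111.00 y 0.98 z 42.00 | Fn 5.62 Ft -0.25 Fz -5.44 | M [0.25 2.05 0.  ] t 29.05
-110.4 z41.94 x -110.64 y 0.98 z 42.00 | Fn 5.85 Ft -0.39 Fz -5.45 | M [0.29 2.1  0.03] t 29.35
-110.0 z41.92 x -110.36 y 0.97 z 42.00 | Fn 6.00 Ft -0.22 Fz -4.63 | M [0.29 2.27 0.02] t 29.65
-109.6 z41.91 x -110.34 y 0.95 z 41.98 | Fn 7.28 Ft 0.61 Fz -2.80 | M [0.6  2.67 0.01] t 29.95
-109.2 z42.07 x -110.21 y 1.01 z 42.02 | Fn 8.26 Ft 1.02 Fz -3.31 | M [ 0.89  2.9  -0.06] t 30.25
-108.8 z42.19 x -110.16 y 1.01 z 42.05 | Fn 9.02 Ft 1.59 Fz -3.02 | M [ 1.1   3.18 -0.05] t 30.55
-108.4 z42.30 x -110.15 y 1.01 z 42.09 | Fn 9.94 Ft 2.72 Fz -2.01 | M [ 1.38  3.52 -0.12] t 30.85
-108.0 z42.47 x -109.99 y 1.08 z 42.13 | Fn 11.00 Ft 2.79 Fz -2.49 | M [ 1.63  3.67 -0.18] t 31.15
STOP
 x -110.01 y 1.08 z 42.12 | Fn 10.53 Ft 2.50 Fz -2.94 | M [ 1.65  3.68 -0.2 ] t 31.40
42.47183301697876 -107.99999999999991
```

```bash
cat > press.py <<'E'
from st import *
def head():
    q=np.array(r.read_ee_rot()); from scipy.spatial.transform import Rotation as R
    y=R.from_quat(q).as_matrix()[:,1]; return np.degrees(np.arctan2(y[1],y[0]))
def go(x,y,z,hdeg,speed=8):
    r.servo_line(list(railw(x,y,z)),list(quat(np.radians(hdeg)-np.pi/2)),speed=speed)
E
python3 - <<'E'
from press import *
print(head())
for h,y in((-8.95,1),(-9.1,1),(-9.25,1),(-9.4,1)):
    go(-108,y,42.5,h); f,m=st(4,tag="%.2f (%.2f)"%(h,head()))
    if f>15: break
E
```

```text
171.04584611354483
-8.95 (171.00) x -109.85 y 1.18 z 41.91 | Fn 8.89 Ft 3.15 Fz -6.00 | M [ 1.69  3.22 -0.17] t 31.72
-9.10 (170.87) x -109.78 y 1.22 z 41.91 | Fn 9.16 Ft 3.59 Fz -5.61 | M [1.75 3.22 0.  ] t 32.03
-9.25 (170.74) x -109.81 y 1.20 z 41.89 | Fn 8.78 Ft 3.65 Fz -5.84 | M [1.76 3.24 0.21] t 32.35
-9.40 (170.62) x -109.79 y 1.23 z 41.91 | Fn 9.39 Ft 3.17 Fz -5.92 | M [1.77 3.27 0.47] t 32.67
```

```bash
python3 - <<'E'
from press import *
x=-108;y=1.;z=42.5
for i in range(14):
    f=r.read_force(); 
    if i<4: y+=.25
    else: x+=.5; 
    z+=np.clip((f[2]+5)*.05,-.2,.3)
    go(x,y,z,-9.25); f,m=st(4,tag="%.2f %.2f %.2f (%.2f)"%(x,y,z,head()-180))
    if f>13.3: break
E
```

```text
-108.00 1.25 42.44 (-9.25) x -109.81 y 1.24 z 41.87 | Fn 8.72 Ft 2.12 Fz -5.53 | M [1.29 3.24 0.26] t 32.98
-108.00 1.50 42.39 (-9.25) x -109.80 y 1.27 z 41.87 | Fn 8.52 Ft 0.75 Fz -5.23 | M [0.76 3.24 0.29] t 33.30
-108.00 1.75 42.38 (-9.25) x -109.79 y 1.30 z 41.88 | Fn 8.39 Ft -0.73 Fz -5.14 | M [0.28 3.22 0.24] t 33.62
-108.00 2.00 42.42 (-9.25) x -109.79 y 1.36 z 41.93 | Fn 7.82 Ft -2.05 Fz -5.56 | M [-0.18  3.15  0.26] t 33.93
-107.50 2.00 42.43 (-9.26) x -109.79 y 1.36 z 41.90 | Fn 9.58 Ft -1.28 Fz -3.80 | M [0.19 3.7  0.23] t 34.25
-107.00 2.00 42.49 (-9.27) x -109.77 y 1.34 z 41.92 | Fn 11.80 Ft -0.24 Fz -2.14 | M [0.49 4.25 0.25] t 34.57
-106.50 2.00 42.62 (-9.27) x -109.78 y 1.32 z 41.97 | Fn 13.00 Ft -0.02 Fz -1.55 | M [0.82 4.7  0.29] t 34.88
-106.00 2.00 42.76 (-9.28) x -109.75 y 1.31 z 42.01 | Fn 14.54 Ft 0.65 Fz -0.56 | M [1.12 5.13 0.29] t 35.20
```

```bash
python3 - <<'E'
from press import *
x=-106;y=2.;z=42.76;ok=0
for i in range(16):
    f=r.read_force()
    z+=np.clip((f[2]+4.7)*.08,-.25,.3)
    go(x,y,z,-9.17,speed=8); f,m=st(4,tag="%.2f %.2f (%.2f)"%(x,z,head()-180))
    if abs(r.read_force()[2]+4.7)<1.5 or i>5:
        if f<17: x+=np.clip((17.4-f)/3.5,0,.5)
        elif f>18.3: x-=.2
        else: ok+=1
    if ok>=2: break
t=r.read_t()
pickle.dump((x,y,z),open("cmd.pkl","wb"))
for i in range(4): r.pause(.2); f,m=st(3); 
E
```

```text
-106.00 43.02 (-9.21) x -109.74 y 1.31 z 42.09 | Fn 13.84 Ft 0.82 Fz -2.47 | M [1.01 4.89 0.2 ] t 35.52
-106.00 43.21 (-9.21) x -109.75 y 1.31 z 42.12 | Fn 12.93 Ft 0.61 Fz -4.14 | M [0.95 4.75 0.17] t 35.83
-105.50 43.19 (-9.22) x -109.74 y 1.28 z 42.09 | Fn 14.48 Ft 1.44 Fz -2.16 | M [1.3  5.32 0.18] t 36.15
-105.50 43.41 (-9.23) x -109.74 y 1.30 z 42.17 | Fn 14.10 Ft 0.87 Fz -3.57 | M [1.23 5.12 0.16] t 36.47
-105.00 43.47 (-9.23) x -109.74 y 1.28 z 42.17 | Fn 15.92 Ft 1.46 Fz -2.24 | M [1.52 5.62 0.2 ] t 36.78
-105.00 43.66 (-9.23) x -109.72 y 1.28 z 42.23 | Fn 15.29 Ft 2.00 Fz -3.83 | M [1.47 5.48 0.2 ] t 37.10
-104.50 43.71 (-9.24) x -109.69 y 1.29 z 42.24 | Fn 16.76 Ft 2.35 Fz -2.18 | M [1.82 5.98 0.18] t 37.42
-104.32 43.91 (-9.24) x -109.71 y 1.25 z 42.28 | Fn 16.99 Ft 2.28 Fz -3.07 | M [1.85 6.04 0.18] t 37.73
-104.20 43.98 (-9.24) x -109.70 y 1.26 z 42.30 | Fn 16.84 Ft 2.72 Fz -3.08 | M [1.94 6.09 0.23] t 38.05
-104.04 44.13 (-9.25) x -109.71 y 1.26 z 42.33 | Fn 17.00 Ft 2.76 Fz -3.94 | M [1.96 6.16 0.2 ] t 38.37
-104.04 44.17 (-9.25) x -109.69 y 1.26 z 42.35 | Fn 17.06 Ft 2.39 Fz -3.98 | M [1.97 6.09 0.2 ] t 38.68
 x -109.68 y 1.27 z 42.35 | Fn 16.59 Ft 2.58 Fz -3.84 | M [1.95 6.1  0.24] t 38.93
 x -109.69 y 1.26 z 42.35 | Fn 17.21 Ft 2.95 Fz -4.49 | M [1.92 6.06 0.2 ] t 39.18
 x -109.69 y 1.27 z 42.34 | Fn 16.51 Ft 2.83 Fz -4.46 | M [1.97 6.1  0.22] t 39.43
 x -109.71 y 1.26 z 42.33 | Fn 16.94 Ft 3.18 Fz -3.67 | M [1.96 6.11 0.23] t 39.68
```

```bash
python3 - <<'E'
from press import *
x,y,z=pickle.load(open("cmd.pkl","rb"))
x+=.2;z+=.08
go(x,y,z,-9.17)
for i in range(4): r.pause(.2); st(3)
go(-107.5,1.6,43,-9.17,speed=6); st(2)
go(-111,1.2,42.2,-9.17,speed=6); st(2)
go(-118,1,42.2,-9.17,speed=25); st(2)
go(-150,1,45,-9.17,speed=80)
go(-165,1,140,-9.17,speed=150)
p=r.snapshot("side");cv2.imwrite("pics/s6.png",cv2.resize(p['color'][150:260,225:385,::-1],None,fx=5,fy=5,interpolation=cv2.INTER_CUBIC))
r.servo_line([*G0,140],list(quat(H0-np.pi/2)),speed=180)
print(r.read_t(),r.read_position())
p=r.snapshot("top");pickle.dump(p,open("top6.pkl","wb"))
cv2.imwrite("pics/t6.png",cv2.resize(p['color'][125:245,215:375,::-1],None,fx=5,fy=5,interpolation=cv2.INTER_CUBIC))
p=r.snapshot("side");pickle.dump(p,open("side6.pkl","wb"));cv2.imwrite("pics/s6.png",cv2.resize(p['color'][150:260,225:385,::-1],None,fx=5,fy=5,interpolation=cv2.INTER_CUBIC))
E
```

```text
x -109.69 y 1.26 z 42.37 | Fn 17.27 Ft 2.71 Fz -4.54 | M [2.05 6.27 0.21] t 40.18
 x -109.70 y 1.25 z 42.36 | Fn 17.63 Ft 3.01 Fz -4.18 | M [2.11 6.26 0.21] t 40.43
 x -109.68 y 1.26 z 42.37 | Fn 17.10 Ft 2.67 Fz -4.25 | M [2.08 6.21 0.2 ] t 40.68
 x -109.70 y 1.26 z 42.36 | Fn 17.00 Ft 2.62 Fz -3.80 | M [2.04 6.27 0.28] t 40.93
 x -109.78 y 1.29 z 42.04 | Fn 7.85 Ft 1.04 Fz -7.92 | M [0.76 3.27 0.15] t 41.77
 x -109.93 y 1.46 z 42.73 | Fn 0.57 Ft 0.71 Fz -5.22 | M [0.05 0.35 0.03] t 42.55
 x -117.82 y 1.07 z 42.40 | Fn -0.70 Ft 0.03 Fz -4.73 | M [ 0.03  0.12 -0.04] t 43.02
46.85 [482.98123172 309.11639519 140.04492167]
```

View pics/t6.png

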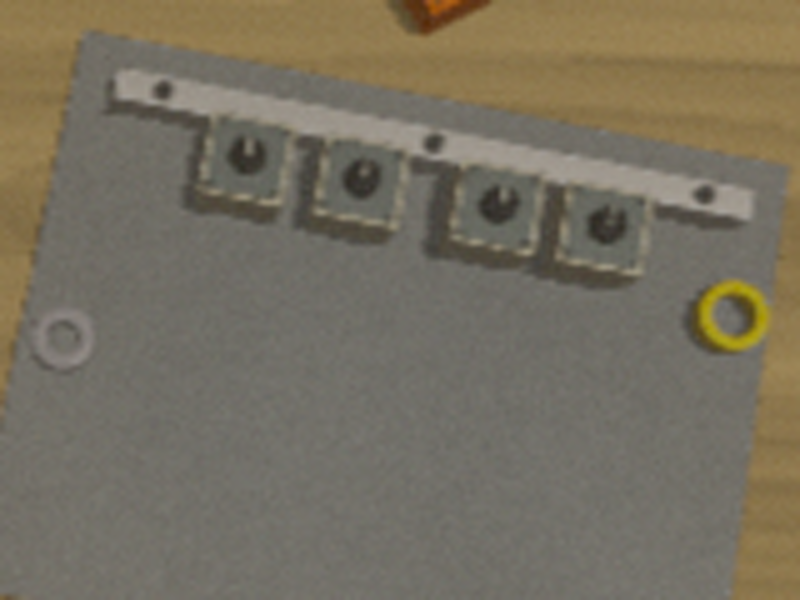

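View pics/s6.png

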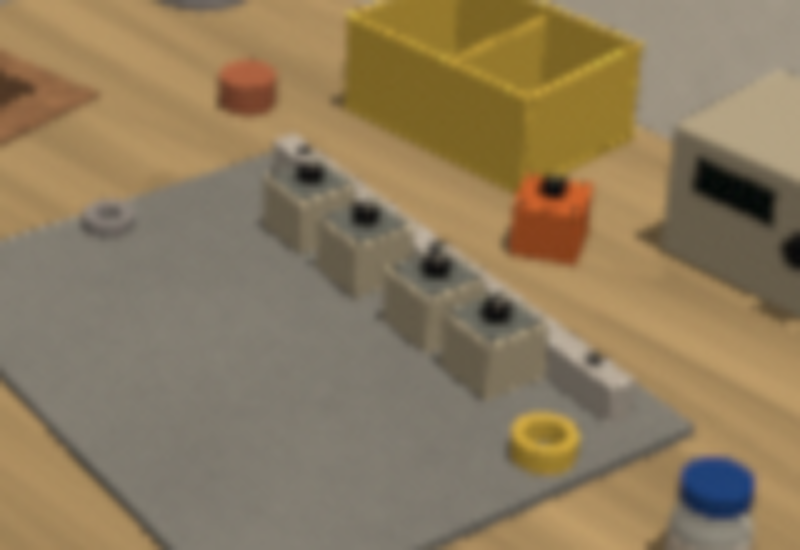

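```bash
python3 - <<'E'
from press import *
r.servo_line([*G0,45],speed=120)
r.servo_line([*G0,32],speed=30); r.pause(.2); f0=r.read_force()[2]
z=32
while z>26.5:
    z-=.5; r.servo_line([*G0,z],speed=20); f=r.read_force(); 
    if f[2]>f0+4: break
print(z,r.read_position(),f,r.read_wrist_torque(),r.read_t())
r.move_gripper(0.62); r.pause(.1)
print(r.read_force(),r.read_position(),r.read_t())
g=r.read_position()
r.servo_line([g[0],g[1],60],speed=50)
r.servo_line([g[0],g[1],160],speed=150)
r.move_j([1.531,0.359,0.012,0,-1.224,-0.288])
print(r.read_t())
p=r.snapshot("top");pickle.dump(p,open("top7.pkl","wb"))
cv2.imwrite("pics/t7.png",cv2.resize(p['color'][:,:,::-1],(800,600),interpolation=cv2.INTER_CUBIC))
cv2.imwrite("pics/t7b.png",cv2.resize(p['color'][140:200,245:355,::-1],None,fx=7,fy=7,interpolation=cv2.INTER_CUBIC))
p=r.snapshot("side");cv2.imwrite("pics/s7.png",cv2.resize(p['color'][:,:,::-1],(800,600),interpolation=cv2.INTER_CUBIC))
E
```

```text
28.0 [483.07838333 309.64489294  28.59234809] [-3.26050238 -1.17755963  5.95012232] [-6.61587959e-01  1.14628782e+00  2.49982570e-04] 50.675
[ 0.26946364  0.06748002 -0.58818129] [483.05652141 309.64758369  27.95331766] 51.175
54.3667
```

View pics/t7.png

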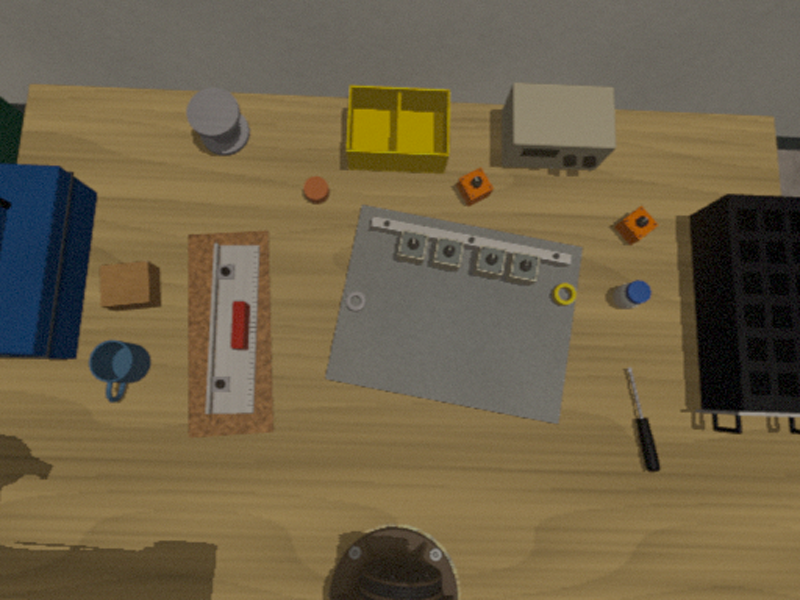

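View pics/t7b.png

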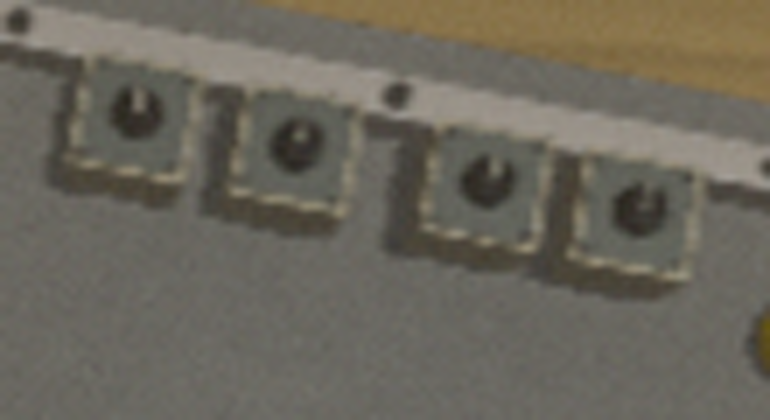

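View pics/s7.png

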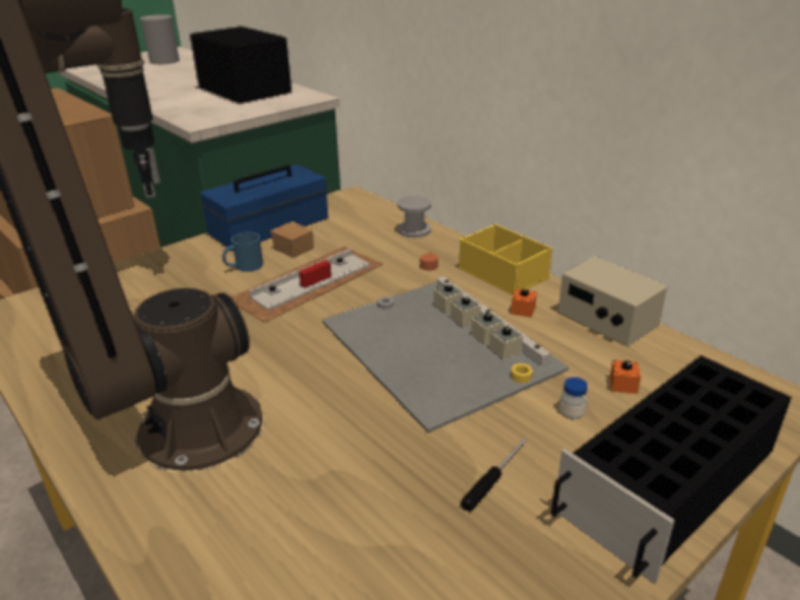

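```bash
python3 - <<'E'
from plant import r
print(r.read_t()); r.job_done()
E
```

```text
54.4667
the job is handed in; nothing more can be done
```

I slid the four boxes against the stop rail with the straightedge's front face. I pressed the row there, stood the straightedge back on its mat where it had been, and handed in at 54.5 s.

**Press:** I held about 17 N for roughly 2.5 s. The boxes needed about 5.5 N to slide, so that leaves about 11.5 N on the rail. The highest push reading at any point was about 17.6 N. The rail force is worked out from the wrist readings, not measured directly.

**Last checks:**
- **Row:** in the top picture the boxes' rear edges lie on one straight line parallel to the rail, to within about a pixel, and no gap to the rail is visible.
- **Straightedge and surroundings:** the straightedge, tape, flange, other bystanders and orange look-alikes appear in their starting places in both pictures. The arm was clear of everything.

**What did not go smoothly:**
- **Force stop:** one stop tripped early because the loaded tool tilted and its blade pressed the boxes down. The arm then sagged until the straightedge touched the board lightly. I backed off and approached again, controlling the vertical force.
- **Rail angle:** the contact forces put the rail at about -9.2°, while the camera gave -8.8°. I used the contact value for the press.

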